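# Press the medicine flask down in the monitor's sprung ring

## Robot

A 6-joint arm with a two-finger parallel gripper is mounted at the origin on the work surface. World frame = base frame: x ahead of the robot, y to its left, z up, the work surface at z = 0. Lengths are in m, angles in rad, forces in N, time in s.
With the tool pointing down it reaches from about 0.425 to 0.95 m from the base axis. Payload 14.7 kg.
Tool frame: the origin (TCP) lies midway between the tips of the shut fingers; the grasp point (between the pads) lies env.grip_point_offset behind it (env.grip_point_offset is the distance from the TCP to the grasp point, in m); z points along the fingers, y is the line along which they close (so a half turn about z gives the same grasp; the last joint's range is limited). The gripper opens to 85 mm and grips with 20 to 120 N. Pads are 22 mm wide; open, the fingers measure 114 mm over their backs; the gripper's body (76 mm by 85 mm) begins 54 mm behind the grasp point. The pads swing forward as they close: fully open they stand 13 mm farther back than shut.
Start: joints at [-1.366, 0.48, 1.596, -0, 1.065, -0.047], TCP at [0.162, -0.629, 0.231] pointing down, gripper open.
Joint ranges: [-2.75, 2.75], [-0.82, 2.05], [0.23, 2.67], [-1.56, 4.7], [0.09, 2.69], [-2.92, 2.92]. Speed limits (rad/s): [1.89, 1.89, 2.39, 3.01, 3.01, 3.01].

## Interface

Orientations are given as a unit quaternion [w, x, y, z].
In Python, from rig import env gives the robot as it stands. The module is installed in compiled form; this text tells all that it offers.
- The arm moves only by the tool jog_arm, never from a script. Its argument "steps" is a list of rows, each an object of numbers: "dx", "dy", "dz": the shift along the tool's x, y, z in cm; "twist": the turn about the tool's z in rad. A call has 1 to 12 rows; each row shifts and turns the commanded pose from where the row before left it, along the tool's axes as they then stand; what a row does not reach is not made up. A row lasts 1/10 s, in which the tool goes at most 50 mm and 8.59 degrees, less where a joint would pass 70% of its speed; a pose out of reach is approached as far as the arm can. A call is refused whole if a number of a shift passes 5 or a number of a turn 0.15, either way. A call with a gripper value outside its range is refused whole. "jaw" is the opening, from -1 (shut) to 1 (fully open), set as the call begins (left out, the last holds). The fingers move at their own pace and stop on an object; "squeeze" is the grip in N (left out, the last holds). Time passes only in rows, so rows that do not move let the fingers close. It gives the time, the measured TCP pose, the force, the opening and the grip force at its end, in the units of the state.
- env.sense(): the state, without advancing time (a new reading comes with each control period).
- env.snapshot(name): name is "scene" or "top" or "wrist"; returns a dict with "color" (400x640x3 uint8, red, green, blue), "camera_matrix" (3x3 intrinsics, pixels), "rvec" (rotation vector, rad) and "tvec" (3), from world to camera coordinates, as OpenCV has them. Camera axes: x right, y down, z forward; pixel columns grow to the right and rows downward; lengths in m; the calibration is good to about 2 mm. A picture is of the moment at which its call begins. There is no depth.
- env.hand_in(): hands the job in; it is judged then, once.
The state is a dict: "clock": time; "joint_pos": joint angles; "joint_velocities": joint speeds; "tau": joint torques, N m; "ee_pos": TCP position; "tool_rot": TCP orientation; "wrist_force": force on the tool from outside, world axes, zero at the start; "ft_torque": the same for the moment, N m; "grip_width": finger opening in m; "finger_force": force on a finger pad.
Only numpy, scipy, OpenCV 4.12 (cv2) and the standard library are available. Lean on these libraries where they do the work, as an engineer would, in place of code of your own. Each camera call takes 0.05 s, during which the arm holds its last target. There are 200 camera calls.

## Task

Pick the round steel flask off the bamboo tray and, keeping it upright all the way, stand it in the sprung ring of the grey monitor. Then push down on the flask until the ring is fully down at its stop, and finish like that: the program ends while the robot is still holding the flask pressed down. Leave the cup, the pill pot, the coaster and the thermometer as they are.

Things in the scene. Friction and masses are not known exactly. Their poses are not given: they have to be found in the camera images.
- flask: Round stainless steel flask, 116 mm tall, 0.11 to 0.23 kg, upright in one corner of the tray. Low foot 28 mm in diameter, ball body 60 mm in diameter (centre 30 mm up), neck 22 mm in diameter from 60 to 100 mm up, then a fixed grey stopper 27 mm in diameter. Grip it by the neck. The only thing with a ball body and a neck. Origin: centre of the foot's underside, z up along the neck.
- tray: Square-cornered bamboo tray, 270 x 260 mm, fixed in place, to the left or to the right of the robot's middle. Its floor is 10 mm above the table, its rim 20 mm. Origin: centre of its underside, z up. The flask, cup, pot and coaster stand one in each corner area, about 125 mm apart.
- monitor: Grey dosing monitor, fixed, on the other side from the tray: base plate 14 mm thick with a housing 72 mm high at one end and the sprung ring over the other. Origin: on the table under the ring's axis; z up, x towards the housing, whose near face is at x = 60 mm. The base plate reaches from x = -65 to 120 mm and y = -68 to 68 mm.
- ring_center (a point): Centre of the level steel ring, mid-plane of its wire, moving with it; 55 mm above the table at rest. Wire 8 mm thick, hole 44 mm, outside 60 mm. White bosses 21 mm in diameter, tops 22 mm above this point, ride on guide posts 47 mm either side along the monitor's y. The ball rests in the ring, the foot hangs through: seated, the flask's origin is 8 mm below this point.
- ring (a joint): How far the ring is pressed down: 0 m at the top, where its springs keep it, 0.022 m at its stop. The springs carry the standing flask without sinking; the ring starts to move at about 4 N in all, needs about 12 N at the stop, and springs back up when let go.
- cup: Straight stainless steel cup without handle, 70 mm in diameter, 85 mm tall, standing on the tray. Not to be disturbed. Origin: centre of its underside.
- pot: Small blue silicone pill pot, open, 60 mm in diameter, 42 mm tall, standing on the tray. Not to be disturbed. Origin: centre of its underside.
- coaster: Round white ceramic coaster, 90 mm in diameter, 9 mm thick, lying on the tray. Not to be disturbed. Origin: centre of its underside.
- thermometer: White plastic digital thermometer, about 115 mm long, 20 mm wide, 12 mm thick, lying across the coaster. Not to be disturbed. Origin: underside, near its middle; x towards its metal tip.
Things that resemble listed ones, but are neither listed nor needed, are in the scene too. What is shaped like the flask but red is not meant. Of the things that look like the monitor, the smaller one is meant.

How it is judged:
On the way:
1. the flask stands upright in the ring (horizontal distance between flask and ring_center below 0.006 m and z of flask in the frame of ring_center between -0.013 and -0.003 m and angle between flask's own z axis and vertical below 0.2 rad), for 0.2 s.
At the end, for the whole second after the job is handed in: Flask in the ring: tilt under 0.2 rad, within 6 mm of the axis, origin 3 to 13 mm below the ring's centre; ring pressed down over 18 of its 22 mm by the flask (bearing on it with over 6 N); the fingers still on the flask (over 2 N); all at rest through the last second (all of step 1 and value of joint ring above 0.018 m and contact force between flask and monitor above 6 N and contact force between the fingers and flask above 2 N and contact force between flask and tray below 0.1 N and linear speed of flask below 0.02 m/s); the arm keeps its last pose, push and grip.
It fails at once if the flask is tipped by more than 0.6 rad (angle between flask's own z axis and vertical above 0.6 rad).
It fails at once if a bystander (cup, pot, coaster, thermometer) is moved more than 30 mm or tipped over (distance of any of cup, pot, coaster, thermometer from where it was at the start of the episode above 0.03 m or angle between any of cup, pot, coaster, thermometer's own z axis and vertical above 0.5 rad).
It also fails if it takes over 45 s, if anything falls off the work surface, if the arm or the gripper's body presses on something with over 40 N, if the wrist force passes 120 N, or if a joint passes its speed limit or range.

## Working session

There is one attempt and no reset: what is moved stays moved. The work goes in short steps, Python scripts to look and compute and a tool call to move; the robot and the scene stay as the last step left them, time stands still between calls to the robot, and variables do not carry over. Pictures are saved under pics/ and viewed, at most 10 in all, crops included, and the job is handed in when it is done.

Besides the shell and the picture viewer there is one more tool, called in YAML: its name, and indented under it one key for each argument. jog_arm: Moves the arm, as the interface text tells. Its arguments: {"type":"object","properties":{"steps":{"type":"array","items":{"type":"object","properties":{"dx":{"type":"number"},"dy":{"type":"number"},"dz":{"type":"number"},"twist":{"type":"number"}}}},"jaw":{"type":"number"},"squeeze":{"type":"number"}},"required":["steps"]}

```bash
mkdir -p pics
cat > h.py <<'E'
import numpy as np, cv2
from rig import env
def snap(n,f,crop=None,k=1):
    s=env.snapshot(n); np.savez('last_'+n+'.npz',**{a:np.asarray(b) for a,b in s.items()})
    im=s['color'][:,:,::-1]
    if crop: x0,y0,x1,y1=crop; im=im[y0:y1,x0:x1]
    im=cv2.resize(im,None,fx=k,fy=k,interpolation=cv2.INTER_CUBIC); cv2.imwrite('pics/'+f,im)
def crop(n,f,c,k):
    im=np.load('last_'+n+'.npz')['color'][:,:,::-1]; x0,y0,x1,y1=c
    cv2.imwrite('pics/'+f,cv2.resize(im[y0:y1,x0:x1],None,fx=k,fy=k,interpolation=cv2.INTER_CUBIC))
def ray(n,uv):
    s=np.load('last_'+n+'.npz'); R=cv2.Rodrigues(s['rvec'])[0]; t=s['tvec'].ravel()
    p=cv2.undistortPoints(np.array([[uv]],float),s['camera_matrix'],None).ravel()
    return -R.T@t, R.T@np.array([p[0],p[1],1])
def at(n,uv,z):
    c,d=ray(n,uv); return np.round(c+d*(z-c[2])/d[2],4)
def proj(n,P):
    s=np.load('last_'+n+'.npz'); return cv2.projectPoints(np.array([P],float).reshape(-1,1,3),s['rvec'],s['tvec'],s['camera_matrix'],None)[0].reshape(-1,2).round(1)
E
python3 - <<'E'
from h import *
snap('scene','scene.png'); snap('top','top.png')
for n in('scene','top'): print(ray(n,(320,200)))
print(env.sense(), env.grip_point_offset)
E
```

```text
(array([ 1.24601284, -0.36246332,  0.83013032]), array([-0.68583752,  0.32786422, -0.64979451]))
(array([0.35856562, 0.0197623 , 1.29343554]), array([ 0.06622947, -0.00808772, -0.99781122]))
{'clock': 0.1, 'joint_pos': array([-1.36565117e+00,  4.80781772e-01,  1.59680649e+00, -1.20870124e-07,
        1.06506642e+00, -4.65960757e-02]), 'joint_velocities': array([ 0.00017416, -0.00296002,  0.00048075, -0.00058983,  0.00149482,
        0.00118539]), 'tau': array([ 2.09338948e-03, -9.52258658e+01, -4.31043577e+01,  5.07117284e-05,
        5.32377977e-03,  4.89652837e-05]), 'ee_pos': array([ 0.16185919, -0.62915776,  0.23072998]), 'tool_rot': array([-5.29342248e-04,  9.92088604e-01,  1.25538522e-01, -4.21045121e-05]), 'wrist_force': array([ 0.26557845,  0.50187443, -0.1544695 ]), 'ft_torque': array([ 0.00685318,  0.04009344, -0.03324481]), 'finger_force': 0.0, 'grip_width': 0.08555968669149347} 0.0187
```

View pics/scene.png

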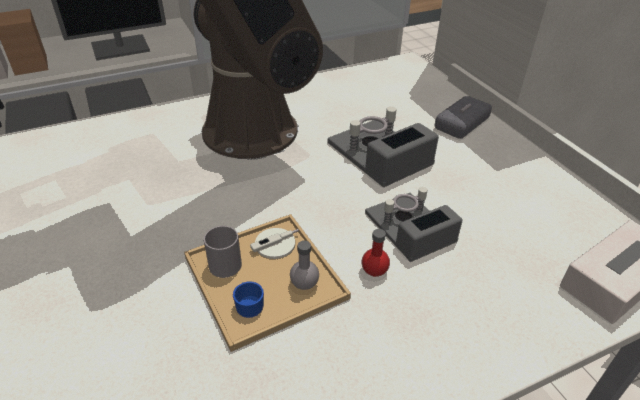

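View pics/top.png

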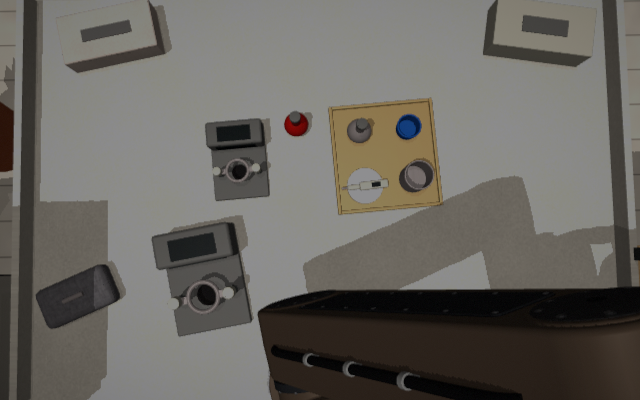

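The scene view shows the steel flask at (304,268) on the tray's corner, with the red decoy at (376,256). The smaller monitor has its ring at (404,203) and the larger one at (372,125). In the top view these are the flask at (360,130), red at (296,123), small monitor ring at (238,170) and large ring at (203,295). I choose the steel flask and the small monitor, and check both in one close crop.

Run:
```python
from h import *
crop('top','c1.png',(195,85,445,225),3.2)
print('tray corners',[at('top',u,.02) for u in((329,106),(432,98),(441,205),(338,214))])
print('small ring',at('top',(238,170),.055),'big',at('top',(203,295),.055))
print('small plate',at('top',(215,200),.014),at('top',(269,196),.014),'big',at('top',(180,335),.014),at('top',(250,322),.014))
print('flask stopper',at('top',(362,125),.116),'body',at('top',(360,131),.03))
print('scene ring',at('scene',(404,203),.055),'flask stop',at('scene',(305,246),.122))
print(proj('top',[0,0,0]))
```

```text
tray corners [array([ 0.6779, -0.0174,  0.02  ]), array([ 0.6935, -0.2753,  0.02  ]), array([ 0.4253, -0.2889,  0.02  ]), array([ 0.4077, -0.0343,  0.02  ])]
small ring [0.5168 0.206  0.055 ] big [0.2197 0.2918 0.055 ]
small plate [0.4482 0.2699 0.014 ] [0.4557 0.1358 0.014 ] big [0.1193 0.3575 0.014 ] [0.1476 0.1862 0.014 ]
flask stopper [ 0.6081 -0.0898  0.116 ] body [ 0.6114 -0.0925  0.03  ]
scene ring [0.5168 0.2017 0.055 ] flask stop [ 0.6103 -0.0888  0.122 ]
[[327.2 380.4]]
```

View pics/c1.png

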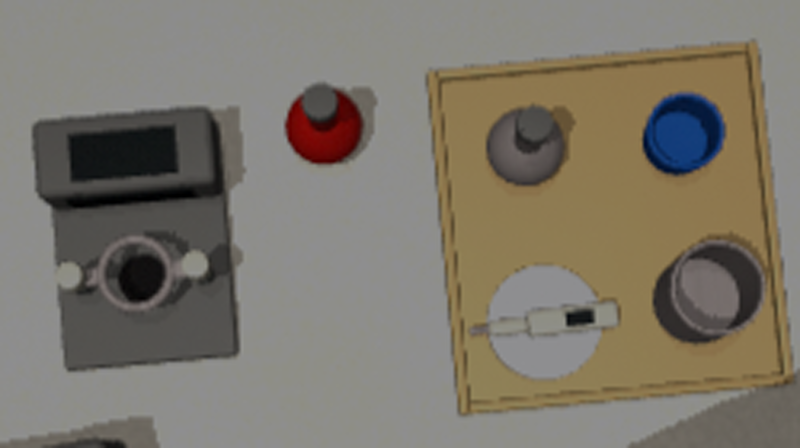

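The crop confirms the choice: a grey ball with a neck at (526,145) with the stopper at (535,124), and the small monitor's ring at (136,273). Its plate measures 134 mm wide, against 136 mm given. The flask is at about (0.610,-0.090) and the ring at about (0.517,0.204).

jog_arm:
  steps:
    - {"dx": 3, "dy": -2.2}
    - {"dx": 3, "dy": -2.2}
    - {"dx": 3, "dy": -2.2}
    - {"dx": 3, "dy": -2.2}
    - {"dx": 3, "dy": -2.2}
    - {"dx": 3, "dy": -2.2}
    - {"dx": 3, "dy": -2.2}
    - {"dx": 3, "dy": -2.2}
    - {"dx": 3, "dy": -2.2}
    - {"dx": 3, "dy": -2.2}
    - {"dx": 3, "dy": -2.2}
    - {"dx": 3, "dy": -2.2}
  jaw: 0.4
  squeeze: 60

```text
invalid input at $.steps[0]: expected keys dx, dy, dz, twist
```

jog_arm:
  steps:
    - {"dx": 3, "dy": -2.2, "dz": 0, "twist": 0}
    - {"dx": 3, "dy": -2.2, "dz": 0, "twist": 0}
    - {"dx": 3, "dy": -2.2, "dz": 0, "twist": 0}
    - {"dx": 3, "dy": -2.2, "dz": 0, "twist": 0}
    - {"dx": 3, "dy": -2.2, "dz": 0, "twist": 0}
    - {"dx": 3, "dy": -2.2, "dz": 0, "twist": 0}
    - {"dx": 3, "dy": -2.2, "dz": 0, "twist": 0}
    - {"dx": 3, "dy": -2.2, "dz": 0, "twist": 0}
    - {"dx": 3, "dy": -2.2, "dz": 0, "twist": 0}
    - {"dx": 3, "dy": -2.2, "dz": 0, "twist": 0}
    - {"dx": 3, "dy": -2.2, "dz": 0, "twist": 0}
    - {"dx": 3, "dy": -2.2, "dz": 0, "twist": 0}
  jaw: 0.4
  squeeze: 60

```text
clock: 1.3
ee_pos: [0.4455, -0.2827, 0.2312]
tool_rot: [-0.0, 0.992, 0.126, -0.0]
wrist_force: [-0.0, -0.2, 0.7]
grip_width: 0.0598
finger_force: 0.0
```

jog_arm:
  steps:
    - {"dx": 3.4, "dy": -2.4, "dz": 0, "twist": 0}
    - {"dx": 3.4, "dy": -2.4, "dz": 0, "twist": 0}
    - {"dx": 3.4, "dy": -2.4, "dz": 0, "twist": 0}
    - {"dx": 3.4, "dy": -2.4, "dz": 0, "twist": 0}
    - {"dx": 3.4, "dy": -2.4, "dz": 0, "twist": 0}
    - {"dx": 3.0, "dy": -2.4, "dz": 0, "twist": 0}
    - {"dx": 0.5, "dy": -0.3, "dz": 0, "twist": 0}
    - {"dx": 0, "dy": 0, "dz": 0, "twist": 0}
    - {"dx": 0, "dy": 0, "dz": 0, "twist": 0}

```text
clock: 2.2
ee_pos: [0.6061, -0.0911, 0.231]
tool_rot: [-0.0, 0.992, 0.126, -0.0]
wrist_force: [-0.4, -0.1, 0.6]
grip_width: 0.0599
finger_force: 0.0
```

Run:
```python
from h import *
snap('wrist','w1.png'); s=env.sense(); print(s['ee_pos'],s['tool_rot'],s['joint_pos'])
print(ray('wrist',(320,200)), proj('wrist',[[.609,-.09,.126],[.609,-.09,.04]]))
```

```text
[ 0.60598418 -0.09150855  0.23112031] [ 2.98757477e-06  9.92127180e-01  1.25233907e-01 -3.57716945e-04] [-1.99194635e-01  4.28734245e-01  1.68483543e+00 -2.73097612e-04
  1.02869913e+00  1.12061547e+00]
(array([ 0.68115741, -0.07358496,  0.37422759]), array([-0.2845124 , -0.05766179, -0.95710344])) [[322.  198.7]
 [322.6 177.6]]
```

View pics/w1.png

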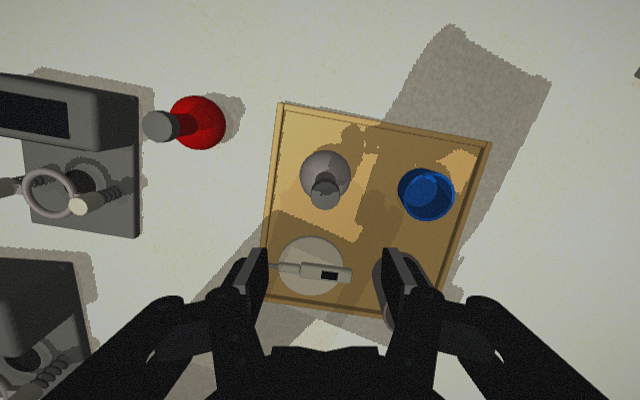

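The wrist view shows the flask with its stopper top at about (324,197) and ball centre at about (325,175). The fingers are still behind it in the image, as expected from the camera's tilt. I get the offset from these pixels.

Run:
```python
from h import *
crop('wrist','w2.png',(285,135,385,225),6)
print(at('wrist',(324,196),.126),at('wrist',(325,175),.04), proj('wrist',[[.606,-.0915,.126]]))
```

```text
[ 0.6118 -0.0911  0.126 ] [ 0.6127 -0.0919  0.04  ] [[322.8 202.2]]
```

View pics/w2.png

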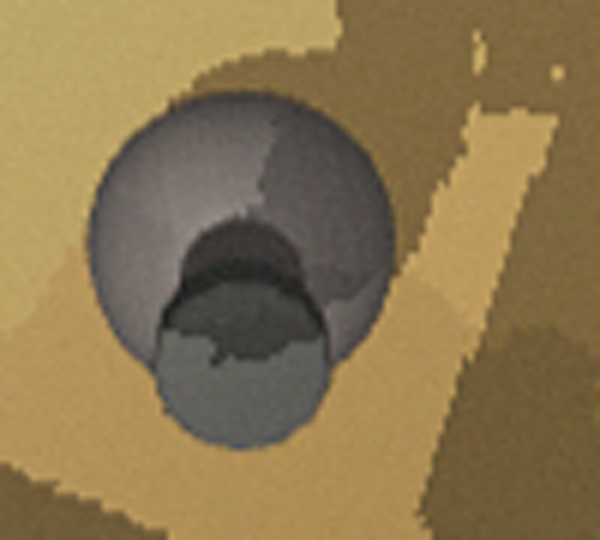

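The enlarged crop shows the stopper disc centred at (325.5,195) and the ball centre at (325.3,175) in full-image pixels. The flask is at about (0.612,-0.091) and stands upright. I go down on it.

jog_arm:
  steps:
    - {"dx": 0.6, "dy": 0.1, "dz": 1, "twist": 0}
    - {"dx": 0, "dy": 0, "dz": 2, "twist": 0}
    - {"dx": 0, "dy": 0, "dz": 2, "twist": 0}
    - {"dx": 0, "dy": 0, "dz": 2, "twist": 0}
    - {"dx": 0, "dy": 0, "dz": 2, "twist": 0}
    - {"dx": 0, "dy": 0, "dz": 2, "twist": 0}
    - {"dx": 0, "dy": 0, "dz": 2, "twist": 0}
    - {"dx": 0, "dy": 0, "dz": 1.5, "twist": 0}
    - {"dx": 0, "dy": 0, "dz": 1, "twist": 0}
    - {"dx": 0, "dy": 0, "dz": 0.5, "twist": 0}
    - {"dx": 0, "dy": 0, "dz": 0, "twist": 0}

```text
clock: 3.35
ee_pos: [0.6127, -0.0903, 0.0709]
tool_rot: [-0.0, 0.992, 0.125, -0.0]
wrist_force: [-0.1, 0.5, 0.2]
grip_width: 0.0599
finger_force: 0.0
```

jog_arm:
  steps:
    - {"dx": 0, "dy": 0, "dz": 0, "twist": 0}
    - {"dx": 0, "dy": 0, "dz": 0, "twist": 0}
    - {"dx": 0, "dy": 0, "dz": 0, "twist": 0}
    - {"dx": 0, "dy": 0, "dz": 0, "twist": 0}
    - {"dx": 0, "dy": 0, "dz": 0, "twist": 0}
    - {"dx": 0, "dy": 0, "dz": 0, "twist": 0}
    - {"dx": 0, "dy": 0, "dz": 0, "twist": 0}
    - {"dx": 0, "dy": 0, "dz": 0, "twist": 0}
  jaw: -1
  squeeze: 60

```text
clock: 4.15
ee_pos: [0.6134, -0.0902, 0.0721]
tool_rot: [0.0, 0.992, 0.126, 0.001]
wrist_force: [-0.6, 0.8, 7.3]
grip_width: 0.0223
finger_force: 56.6
```

Gripped at 22 mm, which is the neck. Next I lift.

jog_arm:
  steps:
    - {"dx": 0, "dy": 0, "dz": -0.5, "twist": 0}
    - {"dx": 0, "dy": 0, "dz": -1, "twist": 0}
    - {"dx": 0, "dy": 0, "dz": -2, "twist": 0}
    - {"dx": 0, "dy": 0, "dz": -2, "twist": 0}
    - {"dx": 0, "dy": 0, "dz": -2, "twist": 0}
    - {"dx": 0, "dy": 0, "dz": -2, "twist": 0}
    - {"dx": 0, "dy": 0, "dz": -2, "twist": 0}
    - {"dx": 0, "dy": 0, "dz": -1.5, "twist": 0}
    - {"dx": 0, "dy": 0, "dz": -0.5, "twist": 0}
    - {"dx": 0, "dy": 0, "dz": 0, "twist": 0}

```text
clock: 5.15
ee_pos: [0.6131, -0.0902, 0.2072]
tool_rot: [0.0, 0.992, 0.126, 0.001]
wrist_force: [-0.3, 0.5, -1.7]
grip_width: 0.0216
finger_force: 57.0
```

jog_arm:
  steps:
    - {"dx": -0.1, "dy": -1.5, "dz": 0, "twist": 0}
    - {"dx": -0.2, "dy": -3, "dz": 0, "twist": 0}
    - {"dx": -0.2, "dy": -3, "dz": 0, "twist": 0}
    - {"dx": -0.2, "dy": -3, "dz": 0, "twist": 0}
    - {"dx": -0.2, "dy": -3, "dz": 0, "twist": 0}
    - {"dx": -0.2, "dy": -3, "dz": 0, "twist": 0}
    - {"dx": -0.2, "dy": -3, "dz": 0, "twist": 0}
    - {"dx": -0.2, "dy": -3, "dz": 0, "twist": 0}
    - {"dx": -0.2, "dy": -3, "dz": 0, "twist": 0}
    - {"dx": -0.2, "dy": -3, "dz": 0, "twist": 0}
    - {"dx": -0.1, "dy": -2.2, "dz": 0, "twist": 0}
    - {"dx": 0, "dy": 0, "dz": 0, "twist": 0}

```text
clock: 6.35
ee_pos: [0.5149, 0.2047, 0.2054]
tool_rot: [-0.0, 0.992, 0.127, -0.001]
wrist_force: [0.6, -0.1, -1.9]
grip_width: 0.0219
finger_force: 57.6
```

Run:
```python
from h import *
snap('scene','s0.png'); snap('wrist','w0.png'); snap('top','t0.png')
s=env.sense(); e=s['ee_pos']; print(e,s['clock'])
for n in('scene','wrist','top'): print(n,proj(n,[[.517,.204,.055],[e[0],e[1],.04],[e[0],e[1],e[2]-.062],[e[0],e[1],e[2]+.054]]).tolist())
a=cv2.resize(cv2.imread('pics/s0.png')[130:290,330:490],None,fx=2.5,fy=2.5,interpolation=2)
b=cv2.imread('pics/w0.png')[60:320,160:520]; b=cv2.resize(b,(400,289))
b=cv2.copyMakeBorder(b,0,111,0,0,0)
cv2.imwrite('pics/m1.png',np.hstack([a,b]))
```

```text
[0.51631859 0.20208698 0.20569205] 6.5
scene [[404.9, 202.8], [403.3, 207.7], [408.8, 172.4], [415.8, 127.6]]
wrist [[322.6, 187.5], [324.2, 185.1], [324.2, 218.6], [324.1, 328.9]]
top [[238.8, 169.9], [240.5, 170.9], [233.7, 165.3], [224.6, 157.6]]
```

View pics/m1.png

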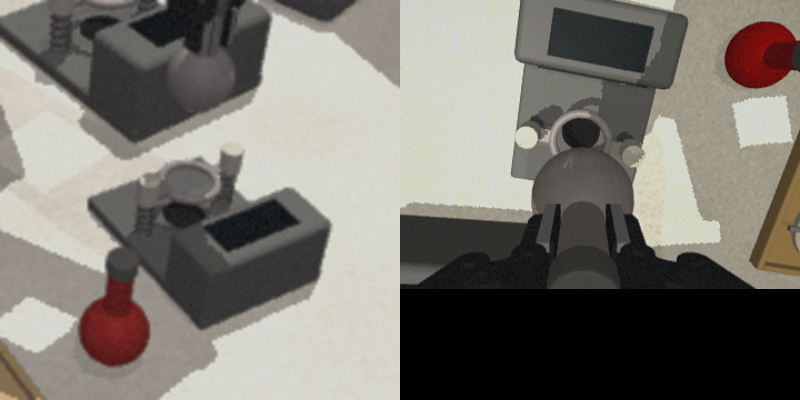

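The left panel (scene camera) shows the flask hanging upright and the ring at about (190,183), or (406,203) full. The right panel (wrist camera) shows the ball in line with the ring. One enlarged look at the ring.

Run:
```python
from h import *
a=cv2.resize(cv2.imread('pics/s0.png')[185:225,380:430],None,fx=8,fy=8,interpolation=2)
b=cv2.resize(cv2.imread('pics/w0.png')[140:210,280:365],None,fx=4.57,fy=4.57,interpolation=2)[:320,:390]
cv2.imwrite('pics/m2.png',np.hstack([a,b]))
```

```text
(no output)
```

View pics/m2.png

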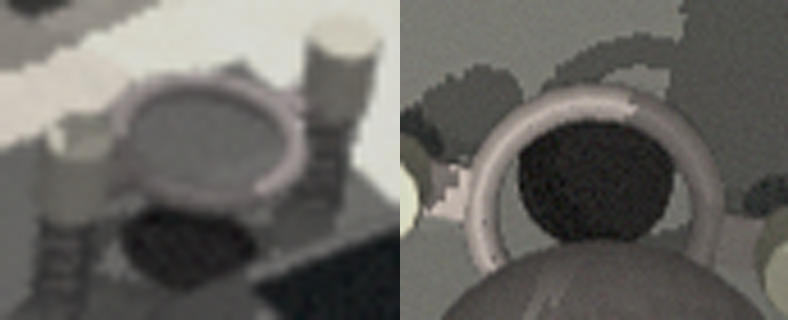

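The scene crop shows the ring ellipse centred at (210,140), full (406.0,202.2). The wrist crop shows the ring's outer edge at columns 467 to 722 with its top at row 84, full centre u=322.5 and top v=158.2. I compare these with the model.

Run:
```python
from h import *
from scipy.optimize import least_squares
th=np.linspace(0,2*np.pi,73)
def pr(n,p,r=.03):
    q=proj(n,np.c_[p[0]+r*np.cos(th),p[1]+r*np.sin(th),0*th+.055]); return q
def f(n,p):
    q=pr(n,p); lo,hi=q.min(0),q.max(0); return lo,hi
def W(p): lo,hi=f('wrist',p); return [(lo[0]+hi[0])/2-322.4,lo[1]-158.2]
def S(p): lo,hi=f('scene',p); m=(lo+hi)/2; return [m[0]-405.9,m[1]-202.2]
for F in(W,S,lambda p:W(p)+S(p)): print(least_squares(F,[.517,.204],diff_step=.02).x)
print('top',at('top',(237.4,170.2),.055))
s=env.sense(); e=s['ee_pos']; print(e)
# ball center in scene for flask hold check
print(f('wrist',[.517,.204]))
```

```text
[0.51732231 0.20434752]
[0.51561627 0.2075905 ]
[0.5172267  0.20466906]
top [0.5164 0.2075 0.055 ]
[0.51631859 0.20208698 0.20569205]
(array([293.7, 158.6]), array([351.6, 214.7]))
```

jog_arm:
  steps:
    - {"dx": 0.2, "dy": -0.3, "dz": 0.5, "twist": 0}
    - {"dx": 0, "dy": 0, "dz": 1.5, "twist": 0}
    - {"dx": 0, "dy": 0, "dz": 1.5, "twist": 0}
    - {"dx": 0, "dy": 0, "dz": 1.5, "twist": 0}
    - {"dx": 0, "dy": 0, "dz": 1, "twist": 0}
    - {"dx": 0, "dy": 0, "dz": 0, "twist": 0}
    - {"dx": 0, "dy": 0, "dz": 0, "twist": 0}

```text
clock: 7.2
ee_pos: [0.5183, 0.2054, 0.1463]
tool_rot: [0.0, 0.992, 0.125, -0.0]
wrist_force: [1.5, -0.5, -1.8]
grip_width: 0.0217
finger_force: 57.6
```

Run:
```python
from h import *
snap('scene','s3.png'); snap('wrist','w3.png'); print(env.sense()['ee_pos'])
a=cv2.resize(cv2.imread('pics/s3.png')[140:240,360:460],None,fx=4,fy=4,interpolation=2)
b=cv2.resize(cv2.imread('pics/w3.png')[100:300,220:420],None,fx=2,fy=2,interpolation=2)
cv2.imwrite('pics/m3.png',np.hstack([a,b]))
```

```text
[0.51860817 0.20559038 0.14691   ]
```

View pics/m3.png

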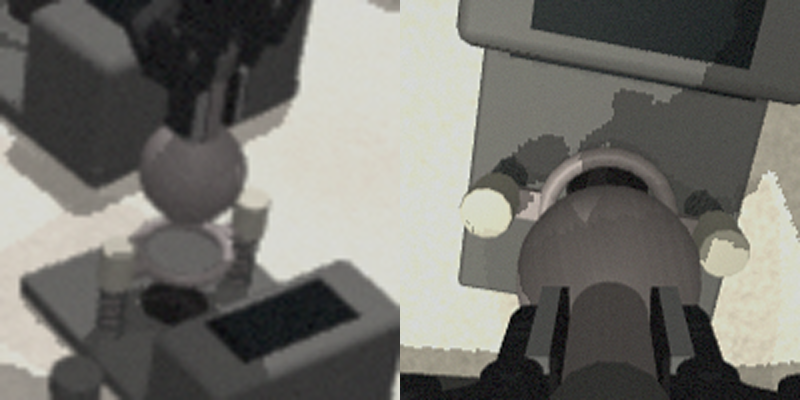

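The left panel shows the ball at (193,172) over the ring at (182,255), which matches a plumb line within 1 mm. The right panel shows the ball centre at column 609 and the ring at 606, about 1 mm apart. I make a small correction and lower.

jog_arm:
  steps:
    - {"dx": -0.1, "dy": -0.1, "dz": 0.8, "twist": 0}
    - {"dx": 0, "dy": 0, "dz": 0.8, "twist": 0}
    - {"dx": 0, "dy": 0, "dz": 0.8, "twist": 0}
    - {"dx": 0, "dy": 0, "dz": 0.6, "twist": 0}
    - {"dx": 0, "dy": 0, "dz": 0.3, "twist": 0}
    - {"dx": 0, "dy": 0, "dz": 0.2, "twist": 0}
    - {"dx": 0, "dy": 0, "dz": 0.1, "twist": 0}
    - {"dx": 0, "dy": 0, "dz": 0.1, "twist": 0}
    - {"dx": 0, "dy": 0, "dz": 0, "twist": 0}

```text
clock: 8.2
ee_pos: [0.5172, 0.2064, 0.1095]
tool_rot: [-0.0, 0.992, 0.126, 0.0]
wrist_force: [0.9, -0.4, 2.4]
grip_width: 0.0215
finger_force: 57.5
```

Contact at the predicted height (0.109), with the force up by about 4 N: the flask is seated. I hold, then press down slowly.

jog_arm:
  steps:
    - {"dx": 0, "dy": 0, "dz": 0, "twist": 0}
    - {"dx": 0, "dy": 0, "dz": 0, "twist": 0}
    - {"dx": 0, "dy": 0, "dz": 0, "twist": 0}
    - {"dx": 0, "dy": 0, "dz": 0, "twist": 0}
    - {"dx": 0, "dy": 0, "dz": 0.2, "twist": 0}
    - {"dx": 0, "dy": 0, "dz": 0.2, "twist": 0}
    - {"dx": 0, "dy": 0, "dz": 0.2, "twist": 0}
    - {"dx": 0, "dy": 0, "dz": 0.2, "twist": 0}
    - {"dx": 0, "dy": 0, "dz": 0.2, "twist": 0}
    - {"dx": 0, "dy": 0, "dz": 0.2, "twist": 0}
    - {"dx": 0, "dy": 0, "dz": 0, "twist": 0}
    - {"dx": 0, "dy": 0, "dz": 0, "twist": 0}

```text
clock: 9.4
ee_pos: [0.5171, 0.2064, 0.0973]
tool_rot: [-0.0, 0.992, 0.126, 0.0]
wrist_force: [1.3, -0.1, 6.3]
grip_width: 0.0218
finger_force: 57.4
```

jog_arm:
  steps:
    - {"dx": 0, "dy": 0, "dz": 0.2, "twist": 0}
    - {"dx": 0, "dy": 0, "dz": 0.2, "twist": 0}
    - {"dx": 0, "dy": 0, "dz": 0.2, "twist": 0}
    - {"dx": 0, "dy": 0, "dz": 0.2, "twist": 0}
    - {"dx": 0, "dy": 0, "dz": 0.1, "twist": 0}
    - {"dx": 0, "dy": 0, "dz": 0.1, "twist": 0}
    - {"dx": 0, "dy": 0, "dz": 0, "twist": 0}
    - {"dx": 0, "dy": 0, "dz": 0, "twist": 0}

```text
clock: 10.2
ee_pos: [0.5183, 0.2067, 0.0881]
tool_rot: [-0.0, 0.992, 0.126, 0.001]
wrist_force: [4.1, 0.6, 15.1]
grip_width: 0.0222
finger_force: 57.1
```

jog_arm:
  steps:
    - {"dx": 0, "dy": 0, "dz": 0.1, "twist": 0}
    - {"dx": 0, "dy": 0, "dz": 0, "twist": 0}
    - {"dx": 0, "dy": 0, "dz": 0, "twist": 0}
    - {"dx": 0, "dy": 0, "dz": 0, "twist": 0}

```text
clock: 10.6
ee_pos: [0.519, 0.2069, 0.0876]
tool_rot: [-0.0, 0.992, 0.126, 0.002]
wrist_force: [6.1, -0.0, 20.2]
grip_width: 0.0222
finger_force: 56.9
```

Run:
```python
from h import *
snap('scene','s4.png',(360,140,460,240),5); s=env.sense(); print(s['ee_pos'],s['wrist_force'],s['finger_force'])
```

```text
[0.51901743 0.20688641 0.08754614] [ 5.29074758 -0.29568121 19.84689508] 56.949303299188614
```

View pics/s4.png

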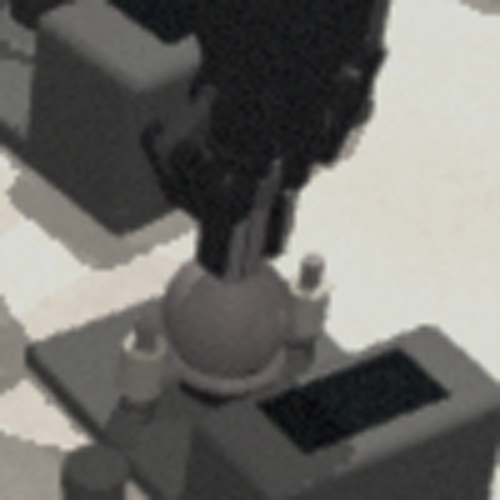

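The picture shows the ball at (228,325) seated in the ring and upright. The bosses at (143,365) and (312,305) are down with the guide posts showing above them. Travel is about 22 mm and the force has gone stiff at about 20 N, so the ring is at its stop. I hand in.

```bash
python3 -c "
from rig import env
print(env.hand_in())"
```

```text
the job is handed in; nothing more can be done
None
```

The flask stands upright in the small monitor's ring and is held pressed down at the stop (about 22 mm of travel, about 20 N at the wrist); I handed the job in at about 10.7 s, and no verdict came back.

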